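Lock the shaker, then hold the clamp bar on the tube rack

TASK

The tube rack on the bench shaker is about to be clamped down. Take the red-headed lock pin out of the grey tool block and push it straight down through the fork at the shaker's front and the platform's lug until its head sits flush on the fork, so that the platform cannot slide away. Then push the clamp bar by its black knob until it carries the rack squarely against the blue sponge of the rear fence, and finish still holding the bar there with a steady push of about 10 newtons (never as much as 25), for a colleague to tighten the thumbscrews; leave the other things alone.

Things in the scene. Friction and masses are not known exactly. Their poses are not given: they have to be found in the camera images.
- shaker: White bench shaker, fixed to the bench; 245 mm deep, 200 mm wide, with a low console at its front. Origin: on the bench, below the centre of its platform. Its x points from the front to the rear fence (the direction of pressing), y to its left, the side of the dark steel fork on the front, z up.
- platform: Aluminium platform of the shaker (smooth dark top), 200 x 220 mm; origin at the centre of its top, 75 mm over the bench; axes as the shaker's. It slides up to 8 mm either way along x against a light spring (80 N/m) that brings it home, where the holes of lug and fork line up; the pin stops it. Along its rear stands a fence 42 mm high; a guide rod runs along each side, 92 mm from the middle and 21 mm over the platform.
- fork_hole (a point): Centre of the mouth of the fork's upper hole, on the top face of the dark steel fork before the platform's front edge, 85 mm over the bench; z up, axes as the shaker's. The hole is 10 mm wide and runs down through the upper tine (6 mm), the platform's lug (8 mm, 4 mm below the upper tine) and the lower tine (6 mm, another 4 mm below); free below for the pin's tip.
- lock_pin: Loose lock pin standing upright in the tool block: red ribbed cylindrical head 21 mm across and 29 mm high, steel shank 8 mm across and 34 mm long with a tapered tip, 50 g. Origin: on its axis, at the shoulder under the head; z points up through the head. It stands with its shoulder on the block, 40 mm over the bench.
- tool_block: Grey block, 40 x 86 mm and 40 mm high, fixed to the bench; origin at the centre of its underside. The pin's hole (10 mm) is 22 mm from the middle towards its +y end; three thin bent hex keys, up to 32 mm above the block, stand 12, 24 and 35 mm from the middle towards the -y end.
- clamp_bar: Aluminium clamp bar across the platform, sliding along the shaker's x on the two guide rods; friction about 1 N, travel 90 mm. Origin: on the axis of its upright black knob, 119 mm over the bench; axes as the shaker's. Knob 18 mm across, from 24 mm below the origin to 22 mm above.
- bar_face (a point): Centre of the clamp bar's flat pressing face (24 mm high), 34 mm ahead of the knob's axis in x, 99 mm over the bench. Black thumbscrews stand on the bar's ends, 92 mm to each side, their tops 127 mm over the bench.
- cushion: Blue sponge strip on the front of the rear fence, 168 mm wide, 30 mm high. Origin: centre of its front face, 97 mm over the bench; axes as the shaker's. Unloaded it stands 68 mm ahead of the platform's origin in x; it gives way along x, 1 mm for every 1.8 N, to 11 mm at most.
- sample_rack: Loose blue tube rack with four capped tubes, standing on the platform between clamp bar and sponge; 48 mm deep (x), 137 mm long (y), tubes up to 86 mm above the platform; 0.1 to 0.25 kg. Origin: centre of its underside; its x points to the rear fence when it stands square.
- specimen_cup_a: Bystander: specimen cup with orange lid, 52 mm across, 56 mm high; origin at the centre of its underside.
- specimen_cup_b: Bystander: specimen cup with white lid, 52 mm across, 56 mm high; origin at the centre of its underside.
- oil_vial: Bystander: small bottle with white cap, 24 mm across, 55 mm high; origin at the centre of its underside.
- amber_bottle: Bystander: amber bottle with red cap, 31 mm across, 78 mm high; origin at the centre of its underside.

How it is judged (in metres and radians):
On the way:
1. the lock pin is seated in fork and lug, before the rack is pressed against the sponge (horizontal distance between lock_pin and fork_hole below 0.004 m and z of lock_pin in the frame of fork_hole between -0.004 and 0.003 m and angle between lock_pin's own z axis and vertical below 0.12 rad and contact force between sample_rack and cushion below 1 N), for 0.2 s.
At the end, for the whole second after the job is handed in: Pin upright in fork and lug, its shoulder within 3 mm of the fork's top and 4 mm of the hole's axis; fingers still on the clamp bar, which presses the rack, square within 0.05 rad, upright and at rest, against the sponge with 6 to 15 N (horizontal distance between lock_pin and fork_hole below 0.004 m and z of lock_pin in the frame of fork_hole between -0.004 and 0.003 m and angle between lock_pin's own z axis and vertical below 0.12 rad and contact force between sample_rack and cushion between 6 and 15 N and contact force between clamp_bar and sample_rack above 4 N and contact force between the fingers and clamp_bar above 3 N and angle between the x axis of sample_rack and the x axis of shaker, either way round below 0.05 rad and angle between sample_rack's own z axis and vertical below 0.06 rad and linear speed of sample_rack below 0.01 m/s); the arm keeps its last pose, push and grip.
It fails at once if the rack is pressed against the sponge with more than 25 N (contact force between sample_rack and cushion above 25 N).
It fails at once if the tube rack is tipped (angle between sample_rack's own z axis and vertical above 0.3 rad).
It fails at once if a bystander is moved by more than 30 mm (distance of any of specimen_cup_a, specimen_cup_b, oil_vial, amber_bottle from where it was at the start of the episode above 0.03 m).
It also fails if it takes over 64 s, if anything falls off the work surface, if the arm or the gripper's body presses on something with over 40 N, if the wrist force passes 120 N, or if a joint passes its speed limit or range.

ROBOT

A 6-joint arm with a two-finger parallel gripper is mounted at the origin on a cart in front of the work surface, level with it; the furniture and walls round the work are solid. World frame = base frame: x ahead of the robot, y to its left, z up, the work surface at z = 0. Lengths are in mm, angles in rad, forces in N, time in s.
With the tool pointing down it reaches from about 300 to 775 mm from the base axis. Payload 14.6 kg.
Tool frame: the origin (TCP) lies on the mounting face of the last link; the fingertips stand 199 mm ahead of it and the grasp point (between the pads) lies 180 mm ahead of it; z points along the fingers, y is the line along which they close (so a half turn about z gives the same grasp; the last joint's range is limited). The gripper opens to 94 mm and grips with 3 to 60 N. Pads are 16 mm wide; open, the fingers measure 119 mm over their backs; the gripper's body (75 mm by 177 mm) begins 78 mm behind the grasp point.
Start: joints at [-1.264, 0.3, 1.521, -0, 1.321, -0.067], TCP at [200.828, -512.014, 404.646] pointing down, gripper open.
Joint ranges: [-3.03, 3.03], [-0.79, 2.21], [0.23, 2.52], [-1.04, 4.18], [0, 3.07], [-2.55, 2.55]. Speed limits (rad/s): [2.22, 2.22, 2.57, 3.14, 3.14, 3.14].

INTERFACE

Orientations are given as [roll, pitch, yaw] about the fixed x, y, z axes, in that order (R = Rz(yaw) Ry(pitch) Rx(roll)).
In Python, from cell import manip gives the robot as it stands. The module is installed in compiled form; this text tells all that it offers.
- The arm moves only by the shell command python3 -m creep 'ROWS' [FORCE]. ROWS is a JSON object of lists of equal length, an entry for each row: "slide": the shift along the world's x, y, z in cm, a list of three; "turn": the turn about the world's z in rad; "claw": the opening, from 0 (shut) to 1 (fully open). A call has 1 to 8 rows; each row shifts and turns the commanded pose from where the row before left it; what a row does not reach is not made up. A row lasts 1/8 s, in which the tool goes at most 62.5 mm and 10.7 degrees, less where a joint would pass 70% of its speed; a pose out of reach is approached as far as the arm can. A call with a gripper value outside its range is refused whole. The fingers move at their own pace and stop on an object; FORCE is the grip in N (left out, the last holds). Time passes only in rows, so rows that do not move let the fingers close. It gives the time, the measured TCP pose, the force, the opening and the grip force at its end, in the units of the state.
- manip.read_state(): the state, without advancing time (a new reading comes with each control period).
- manip.camera(name): name is "side" or "top" or "wrist"; returns (picture, depth): 420x560x3 uint8, red, green, blue; 420x560 float32, mm along the optical axis (not along the pixel's ray), 0 where there is no reading.
- manip.calibration(name): a dict with "intrinsics" (3x3 intrinsics, pixels), "k1" (the pictures are not rectified: a ray, as slopes to the right and down, at radius r is drawn at 1 + k1 r^2 times it, then the intrinsics apply), "pose" (4x4, takes a point from camera to world coordinates). Camera axes: x right, y up, looking along -z (the intrinsics and any distortion apply to the point x, -y, -z); pixel columns grow to the right and rows downward; lengths in mm; the calibration is good to about 2 mm. A picture is of the moment at which its call begins: read the wrist's pose just before it. calibration takes no time and is no camera call; for the wrist camera it gives the pose at the moment of the call.
- manip.sign_off(): hands the job in; it is judged then, once.
Trained networks look in the newest picture that a camera, given by its name, has taken for a name from the list of things; names that differ only in an ending like _2 or _b are one class to them, and where a whole thing is asked for, a point or a joint stands for the part that bears it (a point fixed in the world has none). Each returns a list of dicts, best first, with "score" (0 to 1); they miss things now and then, are a little off and sometimes report something else, mostly with a low value. They report only what shows in the picture. A call takes as long as a camera call.
- manip.cut_out(query, camera): "mask" (420x560 bool, what is visible of it) and "position" ([column, row] in pixels, amid what is visible of it).
The state is a dict: "clock": time; "joints": joint angles; "qd": joint speeds; "effort": joint torques, N m; "eef_pos": TCP position; "eef_rot": TCP orientation; "wrist_force": force on the tool from outside, world axes, zero at the start; "moment": the same for the moment, N m; "finger_gap": finger opening in mm; "finger_force": force on a finger pad.
Only numpy, scipy, OpenCV 4.12 (cv2) and the standard library are available. Lean on these libraries where they do the work, as an engineer would, in place of code of your own. Each camera call takes 0.05 s, during which the arm holds its last target. There are 200 camera calls.

## Working session

There is one attempt and no reset: what is moved stays moved. The work goes in short steps, Python scripts to look and compute and a shell command to move; the robot and the scene stay as the last step left them, time stands still between calls to the robot, and variables do not carry over. Pictures are saved under pics/ and viewed, at most 10 in all, crops included, and the job is handed in when it is done.

```bash
mkdir -p pics; cat > h.py <<'E'
import numpy as np, cv2
from cell import manip
def look(name,fn=None):
    cal=manip.calibration(name); im,d=manip.camera(name)
    if fn: cv2.imwrite('pics/'+fn,im[:,:,::-1])
    return im,d,cal
def world(cal,px,dep):
    K=np.array(cal['intrinsics'],float);px=np.asarray(px,float).reshape(-1,2)
    n=np.c_[(px[:,0]-K[0,2])/K[0,0],(px[:,1]-K[1,2])/K[1,1]]
    u=n.copy()
    for _ in range(20): u=n/(1+cal['k1']*(u**2).sum(1))[:,None]
    d=np.asarray(dep,float).reshape(-1)
    P=np.c_[u[:,0]*d,-u[:,1]*d,-d,np.ones(len(d))]
    return (P@np.array(cal['pose']).T)[:,:3]
def cloud(d,cal):
    v,u=np.mgrid[:420,:560]
    return world(cal,np.c_[u.ravel(),v.ravel()],d.ravel()).reshape(420,560,3)
E
python3 - <<'E'
from h import *
np.set_printoptions(precision=1,suppress=True)
for c in ('top','side'):
    im,d,cal=look(c,c+'0.png'); P=cloud(d,cal)
    print(c,cal['pose'][:3,3])
    for q in ['shaker','platform','fork_hole','lock_pin','tool_block','clamp_bar','cushion','sample_rack','specimen_cup_a','oil_vial','amber_bottle']:
        for r in manip.cut_out(q,c)[:3]:
            if r['score']<.3: continue
            m=r['mask']&(d>0)
            p=P[m]; 
            if len(p)==0: continue
            print(q,round(r['score'],2),np.round(r['position']),m.sum(),np.median(p,0),np.percentile(p,2,axis=0),np.percentile(p,98,axis=0))
print(manip.read_state())
E
```

```text
top [ 459.5  -19.4 1219.8]
shaker 0.86 [365. 227.] 4940 [ 491.7 -279.3   76.1] [ 386.2 -411.7   40.7] [ 635.8 -170.2  125.3]
platform 0.94 [366. 220.] 3890 [ 509.9 -289.1   77. ] [ 414.3 -412.4   71.1] [ 638.6 -183.   126.2]
fork_hole 0.91 [362. 230.] 4927 [ 491.1 -279.    76.1] [ 386.2 -413.4   39. ] [ 635.8 -170.   125.6]
tool_block 0.89 [259. 247.] 319 [425.9  38.8  40.4] [404.5   1.9  34.6] [446.9  81.9  70.4]
clamp_bar 0.67 [364. 235.] 571 [ 473.6 -277.5  110. ] [ 433.  -368.2   74.3] [ 523.7 -189.3  141.4]
cushion 0.92 [386. 192.] 378 [ 591.8 -339.5  110.5] [ 559.5 -403.2   84.6] [ 628.1 -258.2  115.7]
sample_rack 0.98 [376. 210.] 985 [ 549.3 -307.1  127.1] [ 495.4 -360.1   75.6] [ 602.2 -250.4  161.8]
specimen_cup_a 0.7 [246. 202.] 245 [575.6  73.8  55.1] [552.2  49.1  -1.2] [608.   97.9  60.8]
specimen_cup_a 0.64 [398. 167.] 280 [ 681.6 -405.4   54.4] [ 660.7 -432.7   -0.6] [ 706.7 -383.8   59.6]
oil_vial 0.65 [152. 264.] 74 [381.7 349.4  49.7] [370.6 343.    4.1] [392.2 361.   57.8]
amber_bottle 0.39 [260. 248.] 359 [427.7  35.8  40. ] [404.6  -1.   -0.8] [449.7  82.   69.9]
[... 1173 characters left out ...]
.2] [602.1  96.7  62.7]
specimen_cup_a 0.64 [304. 123.] 238 [ 683.6 -398.8   54.2] [ 663.4 -427.8    9.1] [ 709.2 -383.7   62.2]
oil_vial 0.45 [263. 370.] 118 [382.7 359.7  50.2] [373.8 345.6  11.7] [393.7 367.3  60.3]
amber_bottle 0.66 [262. 338.] 184 [425.  293.4  55. ] [415.7 278.2   8.6] [440.2 301.4  82. ]
{'clock': 1.2, 'joints': array([-1.3,  0.3,  1.5,  0. ,  1.3, -0.1]), 'qd': array([-0., -0.,  0.,  0.,  0., -0.]), 'effort': array([  0. , -53.2, -35.3,   0.1,   0. ,  -0. ]), 'eef_pos': array([ 200.8, -512. ,  404.7]), 'eef_rot': array([-3.1, -0. ,  0.4]), 'wrist_force': array([-0.4,  0. , -0. ]), 'moment': array([-0.,  0.,  0.]), 'finger_force': 0.0, 'finger_gap': 94.23825420058796}
```

```bash
python3 - <<'E'
from h import *
np.set_printoptions(precision=2,suppress=True)
im=cv2.imread('pics/top0.png'); cv2.imwrite('pics/tc.png',cv2.resize(im[150:300,230:430],(800,600),interpolation=cv2.INTER_CUBIC))
im,d,cal=look('top');P=cloud(d,cal)
def rect(m,zlo,zhi,t):
    s=m&(P[...,2]>zlo)&(P[...,2]<zhi)&(d>0); r=cv2.minAreaRect(P[s][:,:2].astype(np.float32)); print(t,r,s.sum()); 
m=manip.cut_out('platform','top')[0]['mask']; rect(m,70,82,'plat')
s=manip.cut_out('shaker','top')[0]['mask']; rect(s,30,200,'shaker')
m=manip.cut_out('cushion','top')[0]['mask']; rect(m,95,125,'cush')
m=manip.cut_out('sample_rack','top')[0]['mask']; rect(m,85,180,'rack')
m=manip.cut_out('clamp_bar','top')[0]['mask']; rect(m,100,150,'bar');rect(m,133,150,'knob')
m=manip.cut_out('tool_block','top')[0]['mask']; rect(m,35,45,'block')
q=(abs(P[...,0]-426)<30)&(abs(P[...,1]-40)<55)&(P[...,2]>55)
print(P[q])
print(manip.calibration('wrist'),manip.read_state()['eef_rot'])
E
```

```text
plat ((524.3064575195312, -300.79486083984375), (220.3552703857422, 199.78965759277344), 65.97624206542969) 2391
shaker ((504.9181823730469, -291.8792724609375), (220.82479858398438, 237.169921875), 67.39599609375) 4739
cush ((596.39892578125, -331.2125244140625), (164.98472595214844, 18.302955627441406), 66.96717834472656) 338
rack ((555.5291748046875, -313.0450744628906), (136.5771942138672, 59.08443832397461), 48.6760139465332) 802
bar ((472.15380859375, -277.2330322265625), (206.89280700683594, 41.801788330078125), 65.30449676513672) 404
knob ((460.6192932128906, -271.1550598144531), (14.91659164428711, 14.067547798156738), 89.03056335449219) 32
block ((425.3438415527344, 42.40461349487305), (39.82697677612305, 86.01934051513672), 8.840797424316406) 295
[[447.07  10.4   64.12]
 [444.43  34.09  73.24]
 [444.22  22.37  66.98]
 [444.09  10.37  66.1 ]
 [441.45  34.11  73.23]
 [441.38  31.23  70.75]
 [441.23  19.33  68.55]
 [441.01  10.54  60.4 ]
 [438.42  34.29  69.88]
 [438.42  31.22  71.41]
 [438.22  19.39  67.47]
 [435.49  31.14  73.86]
 [435.2   19.47  65.97]
 [434.94   7.6   59.
[... 666 characters left out ...]
7  66.53]
 [420.76  64.53  67.04]
 [420.74  61.5   67.59]
 [420.75  58.43  68.66]
 [420.74  55.38  69.41]
 [418.04  70.1   72.7 ]
 [417.93  67.28  70.57]
 [417.86  64.37  69.53]
 [417.85  61.33  70.11]
 [417.74  58.5   67.77]
 [414.98  70.31  70.2 ]
 [414.83  67.55  67.13]
 [414.72  64.7   65.1 ]
 [414.77  61.56  67.18]
 [414.73  58.56  67.11]]
{'intrinsics': array([[371.87,   0.  , 278.8 ],
       [  0.  , 371.87, 203.21],
       [  0.  ,   0.  ,   1.  ]]), 'k1': -0.06949664383938799, 'pose': array([[   0.36,    0.91,    0.21,  261.84],
       [  -0.93,    0.35,    0.08, -486.27],
       [  -0.  ,   -0.23,    0.97,  385.37],
       [   0.  ,    0.  ,    0.  ,    1.  ]])} [ 3.14 -0.    0.37]
```

View pics/tc.png

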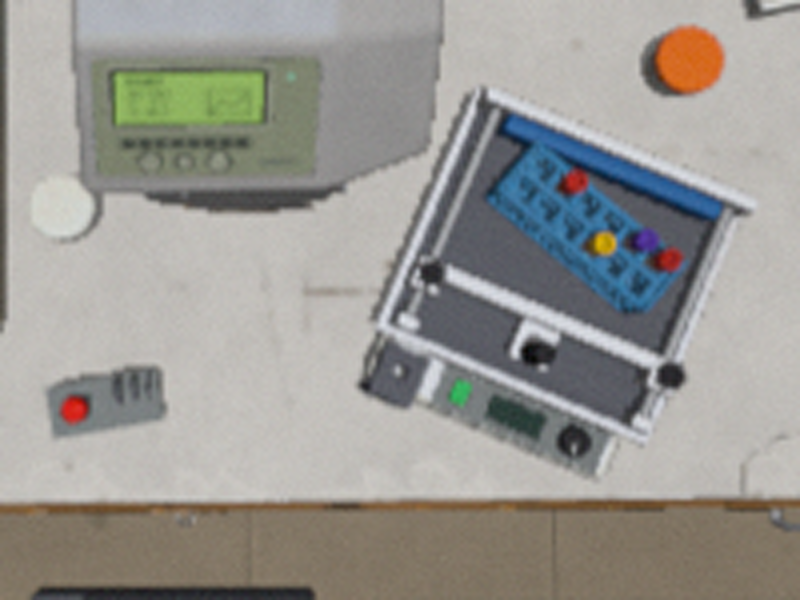

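```bash
python3 -m creep '{"slide":[[1.8,4.8,0],[1.8,4.8,0],[1.8,4.8,0],[1.8,4.8,0],[1.8,4.8,0],[1.8,4.8,0],[1.8,4.8,0],[1.8,4.8,0]],"turn":[0.17,0.17,0.17,0.17,0.17,0.17,0.17,0.16],"claw":[1,1,1,1,1,1,1,1]}'
python3 - <<'E'
from h import *
np.set_printoptions(precision=1,suppress=True)
im,d,cal=look('top');P=cloud(d,cal)
def at(px,z):
    a=world(cal,px,[1])[0];c=cal['pose'][:3,3]; return c+(a-c)*(z-c[2])/(a[2]-c[2])
print('hole',at([329.5,242.75],85),'knobtop',at([230+538/4,150+352/4],141))
print(P[242,325:340],P[240:248,335])
print('machine', np.percentile(P[150:200,250:330].reshape(-1,3),[0,98],axis=0))
print(manip.read_state()['eef_pos'])
E
```

```text
clock: 2.55
eef_pos: [345.0, -126.4, 404.9]
eef_rot: [3.141, 0.001, 1.729]
wrist_force: [1.1, -0.9, 0.1]
finger_gap: 93.9
finger_force: 0.0
hole [ 446.2 -177.7   85. ] knobtop [ 459.3 -268.2  141. ]
[[ 448.5 -164.5   85.2]
 [ 448.5 -167.7   83.1]
 [ 448.5 -170.2   86.5]
 [ 448.4 -174.1   79.4]
 [ 448.1 -181.5   47.5]
 [ 448.  -185.1   43.4]
 [ 448.2 -184.9   66.4]
 [ 448.3 -185.1   85.2]
 [ 448.3 -188.1   84.8]
 [ 448.3 -191.    85.5]
 [ 448.3 -193.5   88.5]
 [ 448.3 -196.6   87.3]
 [ 447.8 -206.4   44.3]
 [ 447.8 -209.6   43.4]
 [ 447.7 -212.9   41.7]] [[ 454.1 -194.2   84.5]
 [ 451.2 -194.1   84.9]
 [ 448.3 -193.5   88.5]
 [ 445.3 -193.7   86.2]
 [ 442.3 -194.3   82. ]
 [ 439.5 -193.5   86.9]
 [ 435.6 -200.2   43.2]
 [ 432.6 -200.2   42.3]]
machine [[ 459.5 -192.1   -5.9]
 [ 662.1   38.2  353.7]]
[ 346.1 -122.6  404.9]
```

```bash
python3 - <<'E'
from h import *
np.set_printoptions(precision=1,suppress=True)
im,d,cal=look('top');P=cloud(d,cal); q=P[100:230,200:345].reshape(-1,3); dd=d[100:230,200:345].ravel()
for z0 in (60,130,200,280):
    s=q[(q[:,2]>z0)&(q[:,2]<z0+70)&(dd>0)&(q[:,1]>-190)&(q[:,1]<60)&(q[:,0]>480)]
    print(z0,len(s),np.percentile(s,[0,1,5,99],axis=0) if len(s) else '')
E
python3 -m creep '{"slide":[[1.9,4.75,-1],[1.9,4.75,-1],[1.9,4.75,-1],[1.9,4.75,-1],[0,0,0]],"turn":[0,0,0,0,0],"claw":[0.6,0.6,0.6,0.6,0.6]}'
python3 - <<'E'
from h import *
np.set_printoptions(precision=1,suppress=True)
im,d,cal=look('wrist','w1.png');P=cloud(d,cal);st=manip.read_state()
hsv=cv2.cvtColor(im,cv2.COLOR_RGB2HSV); red=((hsv[...,0]<8)|(hsv[...,0]>172))&(hsv[...,1]>150)&(d>0)&(P[...,2]>30)&(P[...,2]<80)
p=P[red];t=p[p[:,2]>65];print(st['eef_pos'],red.sum(),p.min(0),p.max(0),len(t),np.median(t,0),(t.min(0)+t.max(0))/2)
E
```

```text
60 214 [[ 486.2 -189.9   60. ]
 [ 486.2 -189.9   60.8]
 [ 488.5 -188.9   68.1]
 [ 584.3   -3.5  127.4]]
130 51 [[ 516.8 -188.5  130.3]
 [ 545.1 -147.5  132.2]
 [ 573.5 -101.1  135. ]
 [ 577.9  -25.3  173.5]]
200 98 [[ 563.9 -174.3  259.1]
 [ 564.  -174.1  261. ]
 [ 564.1 -169.6  262. ]
 [ 592.6   41.6  270. ]]
280 4134 [[ 572.9 -176.   280.1]
 [ 577.2 -173.8  281.1]
 [ 583.3 -168.1  285.7]
 [ 779.8   41.4  349.8]]
clock: 3.28
eef_pos: [421.4, 63.6, 363.9]
eef_rot: [-3.14, -0.0, 1.726]
wrist_force: [-0.9, 0.8, 0.0]
finger_gap: 56.5
finger_force: 0.0
[421.   62.3 364.2] 644 [384.   57.2  40.4] [448.1 210.8  71.6] 518 [423.2  68.6  69.3] [423.3  67.7  68.3]
```

View pics/w1.png

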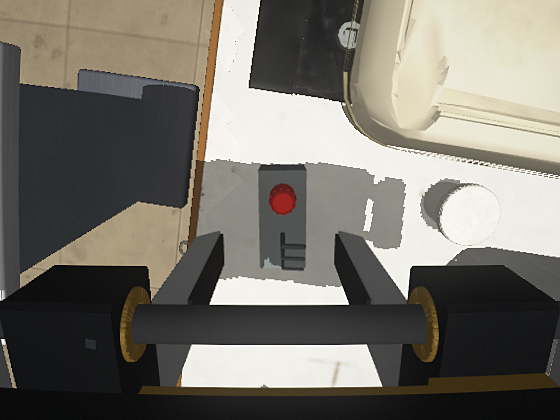

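```bash
python3 -m creep '{"slide":[[0.15,0.3,-3],[0,0,-3],[0,0,-3],[0,0,-2.5],[0,0,-0.6],[0,0,0],[0,0,0],[0,0,0]],"turn":[0,0,0,0,0,0,0,0],"claw":[0.6,0.6,0.6,0.6,0.6,0.6,0,0]}' 30
python3 -m creep '{"slide":[[0,0,0],[0,0,0],[0,0,0]],"turn":[0,0,0],"claw":[0,0,0]}'
```

```text
clock: 4.32
eef_pos: [422.5, 64.9, 244.4]
eef_rot: [3.14, 0.0, 1.724]
wrist_force: [0.4, 0.0, 0.4]
finger_gap: 39.8
finger_force: 0.0
clock: 4.7
eef_pos: [422.4, 65.0, 243.8]
eef_rot: [3.141, -0.0, 1.724]
wrist_force: [-0.5, 0.1, 2.7]
finger_gap: 19.7
finger_force: 30.0
```

```bash
python3 -m creep '{"slide":[[0,0,3],[0,0,4],[0,0,4],[0,0,1],[0.4,-4,0],[0.4,-4,0],[0.4,-4,0],[0.4,-4,0]],"turn":[0,0,0,0,0.17,0.17,0.17,0.17],"claw":[0,0,0,0,0,0,0,0]}'
python3 -m creep '{"slide":[[0.4,-4,0],[0.4,-4,0],[0,0,0],[0,0,0]],"turn":[0.17,0.15,0,0],"claw":[0,0,0,0]}'
python3 - <<'E'
from h import *
np.set_printoptions(precision=2,suppress=True)
im,d,cal=look('wrist','w2.png');st=manip.read_state();print(st['eef_pos'],st['eef_rot'],st['finger_gap'],cal['pose'],st['joints'])
E
```

```text
clock: 5.7
eef_pos: [438.2, -96.3, 362.5]
eef_rot: [-3.141, -0.001, 2.409]
wrist_force: [0.6, 0.7, -0.6]
finger_gap: 19.8
finger_force: 29.9
clock: 6.2
eef_pos: [446.2, -174.6, 362.7]
eef_rot: [3.141, -0.002, 2.722]
wrist_force: [-0.2, -0.1, -0.1]
finger_gap: 19.5
finger_force: 29.9
[ 446.26 -174.3   362.99] [ 3.14 -0.    2.72] 19.85524585238044 [[   0.41   -0.89   -0.21  386.09]
 [   0.91    0.4     0.09 -146.05]
 [   0.     -0.23    0.97  343.55]
 [   0.      0.      0.      1.  ]] [-0.45  0.18  1.77  0.    1.19 -1.6 ]
```

View pics/w2.png

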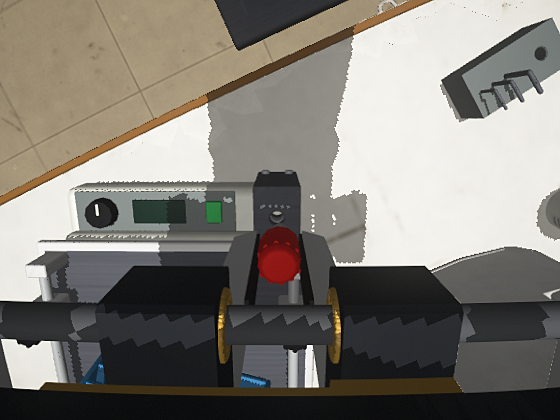

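```bash
python3 - <<'E'
from h import *
np.set_printoptions(precision=2,suppress=True)
im,d,cal=look('wrist');st=manip.read_state();print(st['eef_pos'])
hsv=cv2.cvtColor(im,cv2.COLOR_RGB2HSV); red=((hsv[...,0]<8)|(hsv[...,0]>172))&(hsv[...,1]>120)
red[:200]=0;red[300:]=0;red[:,:220]=0;red[:,340:]=0
ys,xs=np.nonzero(red);P=cloud(d,cal);p=P[red&(d>0)]
print('red',xs.min(),xs.max(),ys.min(),ys.max(),np.percentile(p,[2,50,98],axis=0))
for z in (184,186,188,190): 
    t=p[abs(p[:,2]-z)<1]; print(z,len(t),(t.min(0)+t.max(0))/2 if len(t) else 0)
def at(px,z):
    a=world(cal,px,[1])[0];c=cal['pose'][:3,3]; return c+(a-c)*(z-c[2])/(a[2]-c[2])
print('hole@277,214',at([277,214],85))
q=P[175:235,250:305];print('fork z',np.median(q[...,2]), P[190,[260,290]])
a=im[195:275,235:325]; cv2.imwrite('pics/w3.png',cv2.resize(a,(720,640)[:1]+(600,),interpolation=cv2.INTER_NEAREST)[:,:,::-1])
E
```

```text
[ 446.31 -174.17  363.26]
red 257 301 227 284 [[ 435.39 -181.03  161.76]
 [ 442.15 -170.75  187.58]
 [ 453.96 -162.27  189.76]]
184 137 [ 445.48 -172.35  184.08]
186 207 [ 445.61 -172.59  186.  ]
188 827 [ 445.22 -172.3   188.  ]
190 299 [ 444.71 -170.96  189.83]
hole@277,214 [ 448.29 -174.57   85.  ]
fork z 85.38346580433392 [[ 427.38 -178.43   84.56]
 [ 435.93 -158.94   85.36]]
```

View pics/w3.png

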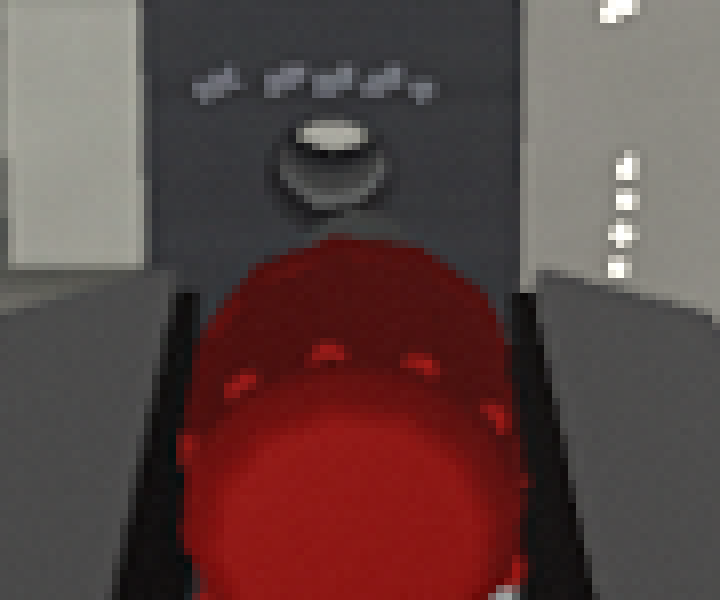

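```bash
python3 -m creep '{"slide":[[-0.07,-0.16,-1.5],[0,0,-1.5],[0,0,-0.5],[0,0,0]],"turn":[0,0,0,0],"claw":[0,0,0,0]}'
python3 - <<'E'
from h import *
np.set_printoptions(precision=2,suppress=True)
im,d,cal=look('wrist');st=manip.read_state();print(st['eef_pos'],st['wrist_force'])
def at(px,z):
    a=world(cal,px,[1])[0];c=cal['pose'][:3,3]; return c+(a-c)*(z-c[2])/(a[2]-c[2])
np.save('cal.npy',np.array([cal['pose']]))
a=cv2.resize(im[180:280,235:325],(540,600),interpolation=cv2.INTER_NEAREST)
s,ds,cs=look('side'); K=cs
# crop of side around fork
Pw=np.array([446,-177,100,1.]);c=np.linalg.inv(cs['pose'])@Pw;u=c[0]/-c[2];v=-c[1]/-c[2];I=cs['intrinsics'];r=1+cs['k1']*(u*u+v*v);px=int(I[0,0]*u*r+I[0,2]);py=int(I[1,1]*v*r+I[1,2]);print(px,py)
b=cv2.resize(s[py-30:py+30,px-13:px+13],(260,600),interpolation=cv2.INTER_NEAREST)
cv2.imwrite('pics/w4.png',np.hstack([a,b])[:,:,::-1])
E
```

```text
clock: 6.8
eef_pos: [445.7, -176.6, 328.2]
eef_rot: [3.142, -0.001, 2.724]
wrist_force: [0.9, -0.2, -0.4]
finger_gap: 19.6
finger_force: 29.9
[ 445.71 -176.6   328.63] [-0.15  0.27 -1.07]
339 191
```

View pics/w4.png

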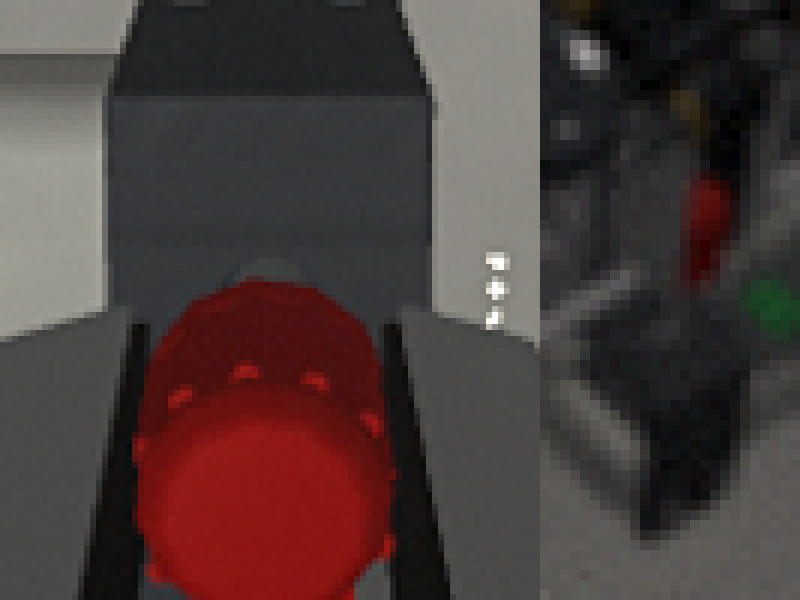

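```bash
python3 - <<'E'
from h import *
np.set_printoptions(precision=2,suppress=True)
cal=manip.calibration('wrist');st=manip.read_state();T=st['eef_pos'];print(T)
def at(px,z):
    a=world(cal,px,[1])[0];c=cal['pose'][:3,3]; return c+(a-c)*(z-c[2])/(a[2]-c[2])
e1=np.array([.9135,-.4067,0]);e2=np.array([.4067,.9135,0])
f=lambda n,p:print(n,p,'rel tcp e1,e2:',(p-T)@e1,(p-T)@e2)
f('hole',at([279,229.8],85)); f('tip near edge',at([279.8,222.3],T[2]-237.8)); f('tip+4',at([279.8,222.3],T[2]-232))
f('headbottom near edge',at([278.5,180+280/6-.5],T[2]-203.8))
f('hole first view rel now',at([276,216.5],85))
E
```

```text
[ 445.72 -176.66  328.88]
hole [ 449.82 -176.38   85.  ] rel tcp e1,e2: 3.630794921443887 1.9233547001855134
tip near edge [ 443.9  -173.22   91.08] rel tcp e1,e2: -3.058633668442929 2.4028060540278906
tip+4 [ 442.35 -172.56   96.88] rel tcp e1,e2: -4.742521954169439 2.3792430886043077
headbottom near edge [ 436.46 -170.79  125.08] rel tcp e1,e2: -10.849141472193248 1.592479559516216
hole first view rel now [ 441.11 -174.55   85.  ] rel tcp e1,e2: -5.0717345423411 0.049076872225923385
```

```bash
python3 -m creep '{"slide":[[0.35,-0.2,0],[0,0,-0.5],[0,0,-0.4],[0,0,0],[0,0,0]],"turn":[0,0,0,0,0],"claw":[0,0,0,0,0]}'
```

```text
clock: 7.52
eef_pos: [449.1, -178.6, 319.7]
eef_rot: [-3.142, -0.0, 2.724]
wrist_force: [0.9, -0.7, 0.5]
finger_gap: 19.5
finger_force: 29.9
```

```bash
python3 -m creep '{"slide":[[0,0,-0.4],[0,0,-0.3],[0,0,0]],"turn":[0,0,0],"claw":[0,0,0]}'; python3 -m creep '{"slide":[[0,0,-0.4],[0,0,-0.3],[0,0,0]],"turn":[0,0,0],"claw":[0,0,0]}'
```

```text
clock: 7.9
eef_pos: [449.1, -178.6, 312.4]
eef_rot: [3.142, -0.0, 2.724]
wrist_force: [1.1, 0.2, -1.8]
finger_gap: 19.7
finger_force: 29.9
clock: 8.28
eef_pos: [449.1, -178.6, 305.4]
eef_rot: [3.141, -0.0, 2.724]
wrist_force: [2.6, 0.3, -1.1]
finger_gap: 19.5
finger_force: 29.9
```

```bash
python3 -m creep '{"slide":[[0.05,-0.02,-0.4],[0,0,-0.4],[0,0,-0.2],[0,0,0]],"turn":[0,0,0,0],"claw":[0,0,0,0]}'
```

```text
clock: 8.78
eef_pos: [449.6, -178.8, 295.5]
eef_rot: [-3.142, -0.0, 2.724]
wrist_force: [-0.2, 1.0, 0.3]
finger_gap: 19.8
finger_force: 29.9
```

```bash
python3 -m creep '{"slide":[[0,0,-0.3],[0,0,-0.2],[0,0,-0.1],[0,0,0]],"turn":[0,0,0,0],"claw":[0,0,0,0]}';python3 -m creep '{"slide":[[0,0,-0.1],[0,0,0]],"turn":[0,0],"claw":[0,0]}'
```

```text
clock: 9.28
eef_pos: [449.6, -178.8, 289.6]
eef_rot: [-3.142, -0.0, 2.724]
wrist_force: [0.2, -0.7, -0.5]
finger_gap: 19.6
finger_force: 29.9
clock: 9.52
eef_pos: [449.7, -178.8, 289.0]
eef_rot: [-3.142, 0.0, 2.724]
wrist_force: [-1.9, 1.8, 4.9]
finger_gap: 19.6
finger_force: 30.0
```

```bash
python3 -m creep '{"slide":[[0,0,-0.1],[0,0,0],[0,0,0],[0,0,0],[0,0,0]],"turn":[0,0,0,0,0],"claw":[0,0,0.45,0.45,0.45]}';python3 -m creep '{"slide":[[0,0,2],[0,0,4],[0,0,4],[-1.8,0.8,0],[-1.8,0.8,0],[0,0,0]],"turn":[0,0,0,0,0,0],"claw":[0.45,0.45,0.45,0.45,0.45,0.45]}'
python3 - <<'E'
from h import *
np.set_printoptions(precision=2,suppress=True)
im,d,cal=look('wrist','w5.png');P=cloud(d,cal)
hsv=cv2.cvtColor(im,cv2.COLOR_RGB2HSV); red=((hsv[...,0]<8)|(hsv[...,0]>172))&(hsv[...,1]>120)&(d>0)&(P[...,2]>80)&(P[...,2]<130)&(abs(P[...,0]-450)<30)&(abs(P[...,1]+178)<30)
p=P[red];print(p.min(0),p.max(0),np.median(p,0))
E
```

```text
clock: 10.15
eef_pos: [449.6, -178.8, 287.5]
eef_rot: [-3.142, -0.0, 2.724]
wrist_force: [0.2, -0.4, 0.2]
finger_gap: 41.8
finger_force: 0.0
clock: 10.9
eef_pos: [413.2, -162.6, 387.8]
eef_rot: [-3.142, 0.0, 2.724]
wrist_force: [1.0, -1.1, 0.6]
finger_gap: 42.6
finger_force: 0.0
[ 438.77 -187.04   84.46] [ 467.52 -166.27  116.49] [ 445.81 -175.1   113.34]
```

View pics/w5.png

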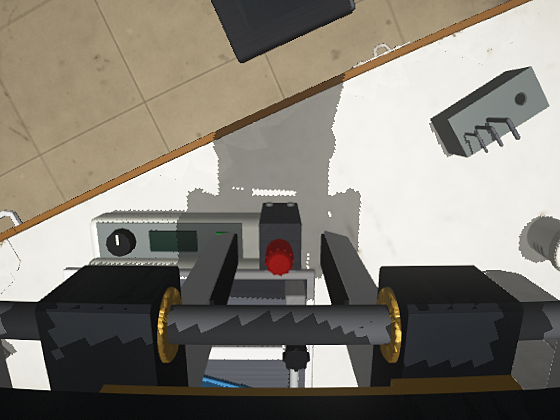

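```bash
python3 -m creep '{"slide":[[0.8,-1.8,0],[0.8,-1.8,0],[0.8,-1.8,0],[0.8,-1.8,0],[0.8,-1.8,0],[0.8,-1.75,0],[0,0,0],[0,0,0]],"turn":[-0.175,-0.175,-0.175,-0.175,-0.175,-0.175,-0.175,-0.175],"claw":[0.45,0.45,0.45,0.45,0.45,0.45,0.45,0.45]}'
python3 -m creep '{"slide":[[0,0,0],[0,0,0]],"turn":[-0.172,0],"claw":[0.45,0.45]}'
python3 - <<'E'
from h import *
np.set_printoptions(precision=2,suppress=True)
im,d,cal=look('wrist','w6.png');P=cloud(d,cal);st=manip.read_state();print(st['eef_pos'],st['eef_rot'])
s=(d>0)&(P[...,2]>134)&(P[...,2]<146)&(abs(P[...,0]-461)<14)&(abs(P[...,1]+270)<14);p=P[s]
print(len(p),p.min(0),p.max(0),np.median(p,0))
E
```

```text
clock: 11.95
eef_pos: [462.3, -270.9, 387.1]
eef_rot: [-3.141, -0.0, 1.318]
wrist_force: [-0.3, 0.1, 0.1]
finger_gap: 42.1
finger_force: 0.0
clock: 12.2
eef_pos: [462.1, -270.6, 387.3]
eef_rot: [-3.141, -0.0, 1.153]
wrist_force: [1.2, 0.3, -0.0]
finger_gap: 42.5
finger_force: 0.0
[ 462.01 -270.58  387.31] [-3.14 -0.    1.16]
592 [ 454.38 -277.93  134.01] [ 471.64 -260.37  143.63] [ 463.38 -267.9   140.94]
```

View pics/w6.png

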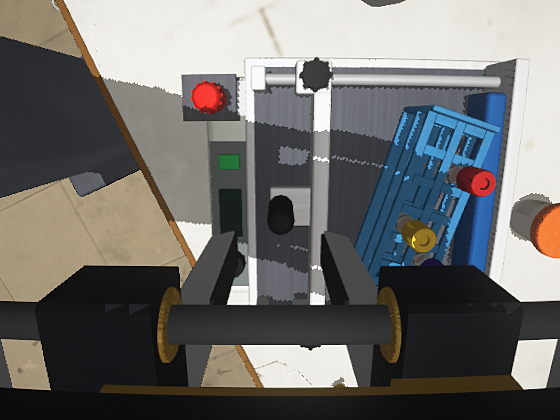

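```bash
python3 -m creep '{"slide":[[0.1,0.1,-3],[0,0,-3],[0,0,-1.4],[0,0,0],[0,0,0],[0,0,0],[0,0,0],[0,0,0]],"turn":[0,0,0,0,0,0,0,0],"claw":[0.45,0.45,0.45,0.45,0,0,0,0]}' 25
```

```text
clock: 13.25
eef_pos: [462.7, -269.4, 314.3]
eef_rot: [3.14, 0.0, 1.152]
wrist_force: [-0.5, 0.2, 5.3]
finger_gap: 17.4
finger_force: 25.0
```

```bash
python3 -m creep '{"slide":[[0.46,-0.2,0.1],[0.73,-0.33,0],[0.73,-0.33,0],[0.73,-0.32,0],[0,0,0]],"turn":[0,0,0,0,0],"claw":[0,0,0,0,0]}'
python3 -m creep '{"slide":[[0.46,-0.2,0],[0.46,-0.21,0],[0.46,-0.2,0],[0,0,0]],"turn":[0,0,0,0],"claw":[0,0,0,0]}'
python3 - <<'E'
from h import *
im,d,cal=look('top');cv2.imwrite('pics/t2.png',cv2.resize(im[160:270,310:430],(654,600),interpolation=cv2.INTER_CUBIC)[:,:,::-1]);print(manip.read_state()['wrist_force'])
E
```

```text
clock: 13.88
eef_pos: [489.6, -281.3, 314.4]
eef_rot: [3.142, 0.0, 1.152]
wrist_force: [-0.2, -0.7, -2.6]
finger_gap: 17.7
finger_force: 25.0
clock: 14.38
eef_pos: [503.2, -287.4, 314.5]
eef_rot: [3.141, 0.0, 1.152]
wrist_force: [-0.9, -1.1, -5.5]
finger_gap: 17.6
finger_force: 25.0
[-1.27178143 -0.59265313 -6.81154899]
```

View pics/t2.png

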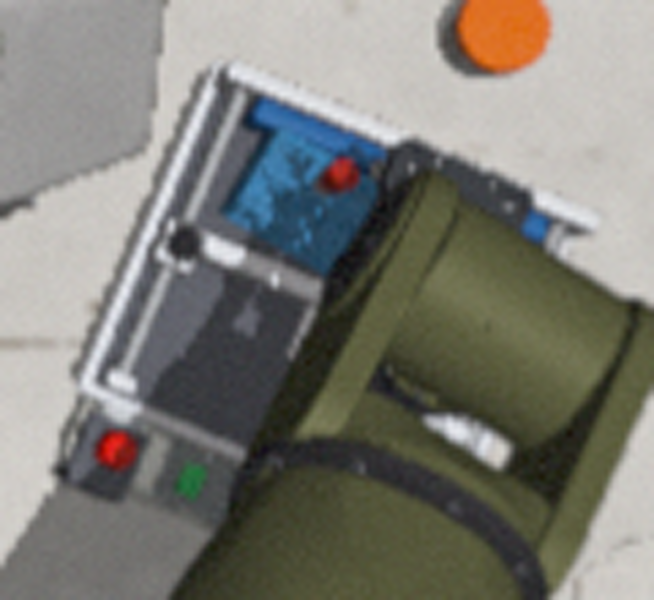

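```bash
python3 -m creep '{"slide":[[0.27,-0.12,-0.06],[0.27,-0.12,0],[0,0,0]],"turn":[0,0,0],"claw":[0,0,0]}'
python3 -m creep '{"slide":[[0.18,-0.08,0],[0.09,-0.04,0],[0,0,0]],"turn":[0,0,0],"claw":[0,0,0]}'
```

```text
clock: 14.8
eef_pos: [508.6, -289.7, 314.4]
eef_rot: [3.141, 0.0, 1.152]
wrist_force: [0.5, -0.9, -0.9]
finger_gap: 17.3
finger_force: 25.0
clock: 15.18
eef_pos: [511.1, -290.9, 314.4]
eef_rot: [3.141, 0.0, 1.152]
wrist_force: [-1.0, 0.3, 2.3]
finger_gap: 17.4
finger_force: 25.0
```

```bash
python3 -m creep '{"slide":[[0.14,-0.06,0],[0.13,-0.06,0],[0,0,0]],"turn":[0,0,0],"claw":[0,0,0]}'
python3 -m creep '{"slide":[[0.14,-0.06,0],[0,0,0]],"turn":[0,0],"claw":[0,0]}'
python3 -m creep '{"slide":[[0.14,-0.06,0],[0,0,0]],"turn":[0,0],"claw":[0,0]}'
```

```text
clock: 15.55
eef_pos: [513.9, -292.1, 314.3]
eef_rot: [3.141, 0.0, 1.152]
wrist_force: [-0.3, -0.9, 4.4]
finger_gap: 17.6
finger_force: 25.0
clock: 15.8
eef_pos: [515.2, -292.7, 314.3]
eef_rot: [3.141, 0.0, 1.152]
wrist_force: [-0.3, -1.0, 5.6]
finger_gap: 17.4
finger_force: 25.0
clock: 16.05
eef_pos: [516.6, -293.3, 314.3]
eef_rot: [3.141, 0.0, 1.152]
wrist_force: [-0.8, -1.3, 4.3]
finger_gap: 17.5
finger_force: 25.0
```

```bash
for i in 1; do python3 -m creep '{"slide":[[0.14,-0.06,0.05],[0,0,0]],"turn":[0,0],"claw":[0,0]}'
python3 -m creep '{"slide":[[0.14,-0.06,0],[0,0,0]],"turn":[0,0],"claw":[0,0]}'
python3 -m creep '{"slide":[[0.14,-0.06,0],[0,0,0]],"turn":[0,0],"claw":[0,0]}'; done
```

```text
clock: 16.3
eef_pos: [517.9, -293.9, 314.3]
eef_rot: [-3.141, 0.0, 1.152]
wrist_force: [-1.0, -0.5, 1.5]
finger_gap: 17.8
finger_force: 25.0
clock: 16.55
eef_pos: [519.4, -294.5, 314.3]
eef_rot: [-3.141, 0.0, 1.152]
wrist_force: [-2.2, -1.5, 0.3]
finger_gap: 17.7
finger_force: 25.0
clock: 16.8
eef_pos: [520.7, -295.1, 314.4]
eef_rot: [-3.141, 0.0, 1.152]
wrist_force: [-2.4, -2.2, 0.2]
finger_gap: 17.4
finger_force: 25.0
```

```bash
python3 -m creep '{"slide":[[0.14,-0.06,0],[0,0,0]],"turn":[0,0],"claw":[0,0]}'
python3 -m creep '{"slide":[[0.1,-0.04,0],[0,0,0]],"turn":[0,0],"claw":[0,0]}'
python3 - <<'E'
from h import *
F=[]
for i in range(3):
    im,d,cal=look('top');f=manip.read_state()['wrist_force'];F.append(f@[.9135,-.4067,0])
print(np.round(F,1))
P=cloud(d,cal)
for q in('sample_rack','cushion'):
  m=manip.cut_out(q,'top')[0]['mask'];s=m&(d>0)&(P[...,2]>92)&(P[...,2]<180);print(q,s.sum(),cv2.minAreaRect(P[s][:,:2].astype(np.float32)))
im2,d2,c2=look('wrist')
cv2.imwrite('pics/t3.png',np.hstack([cv2.resize(im[160:250,320:420],(420,378),interpolation=cv2.INTER_CUBIC),cv2.resize(im2[20:290,270:540],(378,378))])[:,:,::-1])
E
```

```text
clock: 17.05
eef_pos: [522.1, -295.7, 314.4]
eef_rot: [-3.141, 0.0, 1.152]
wrist_force: [-4.0, -1.3, 0.5]
finger_gap: 17.5
finger_force: 25.0
clock: 17.3
eef_pos: [523.0, -296.0, 314.4]
eef_rot: [-3.14, 0.0, 1.152]
wrist_force: [-6.2, -1.5, 0.5]
finger_gap: 17.4
finger_force: 25.0
[-5.4 -5.1 -5.4]
sample_rack 346 ((591.6564331054688, -283.3316345214844), (68.73265838623047, 52.41490936279297), 66.39411163330078)
cushion 81 ((620.4890747070312, -292.6107482910156), (75.22344207763672, 12.033411026000977), 70.01300048828125)
```

View pics/t3.png

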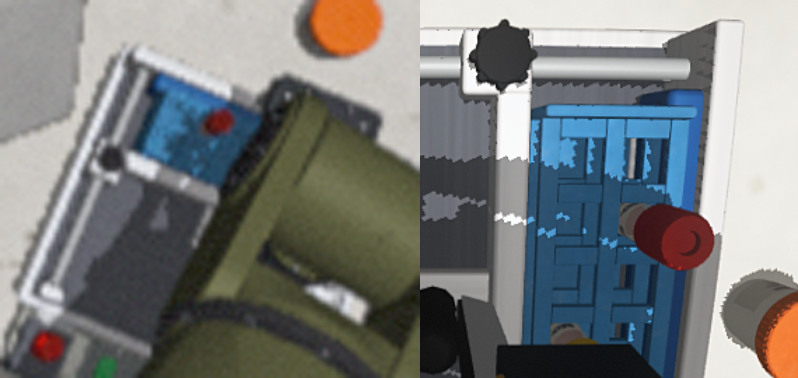

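```bash
python3 -m creep '{"slide":[[0.1,-0.04,0],[0.09,-0.04,0],[0,0,0]],"turn":[0,0,0],"claw":[0,0,0]}'
python3 -m creep '{"slide":[[0.09,-0.04,0],[0,0,0]],"turn":[0,0],"claw":[0,0]}'
python3 - <<'E'
from h import *
F=[]
for i in range(4):
    im,d,cal=look('top');f=manip.read_state()['wrist_force'];F.append(f@[.9135,-.4067,0])
print(np.round(F,1))
im2,d2,c2=look('wrist');P=cloud(d2,c2)
cv2.imwrite('pics/w7.png',cv2.resize(im2[20:290,270:540],(600,600))[:,:,::-1])
# edges in shaker axes
e=np.array([[.9135,-.4067],[.4067,.9135]]).T
for v in(0,1):pass
hsv=cv2.cvtColor(im2,cv2.COLOR_RGB2HSV);m=(hsv[...,0]>95)&(hsv[...,0]<115)&(hsv[...,1]>120)&(P[...,2]>105)&(P[...,2]<125)&(d2>0)
Q=P[m][:,:2]@e
for y in range(int(Q[:,1].min()),int(Q[:,1].max()),4):
    q=Q[abs(Q[:,1]-y)<2]; 
    if len(q)>5: print(y,np.round(np.percentile(q[:,0],[1,99]),1))
E
```

```text
clock: 17.98
eef_pos: [524.7, -296.8, 314.3]
eef_rot: [-3.139, 0.0, 1.152]
wrist_force: [-9.9, -0.2, 3.0]
finger_gap: 17.5
finger_force: 25.0
clock: 18.23
eef_pos: [525.5, -297.2, 314.3]
eef_rot: [-3.139, 0.0, 1.152]
wrist_force: [-11.3, 0.1, 4.3]
finger_gap: 17.7
finger_force: 25.0
[-10.1 -10.9  -9.9  -9.8]
-83 [688.7 690.5]
-79 [688.  690.7]
-75 [680.5 690.8]
-71 [677.  690.4]
-67 [633.9 690. ]
-63 [633.7 690.3]
-59 [633.8 690.2]
-55 [633.7 690.4]
-51 [633.7 690.1]
-47 [634.1 689.8]
-43 [633.9 690.2]
-39 [633.6 689.8]
-35 [633.6 680.7]
-31 [633.7 670.3]
-27 [633.8 672.5]
-23 [633.8 658.7]
-19 [633.9 658.9]
-15 [633.7 690.6]
-11 [633.6 690.8]
-7 [634.  690.5]
-3 [633.9 690.4]
1 [633.7 690.3]
5 [633.6 690.5]
9 [633.9 690.4]
13 [633.6 690.7]
17 [633.4 690.5]
21 [680.1 690.4]
```

View pics/w7.png

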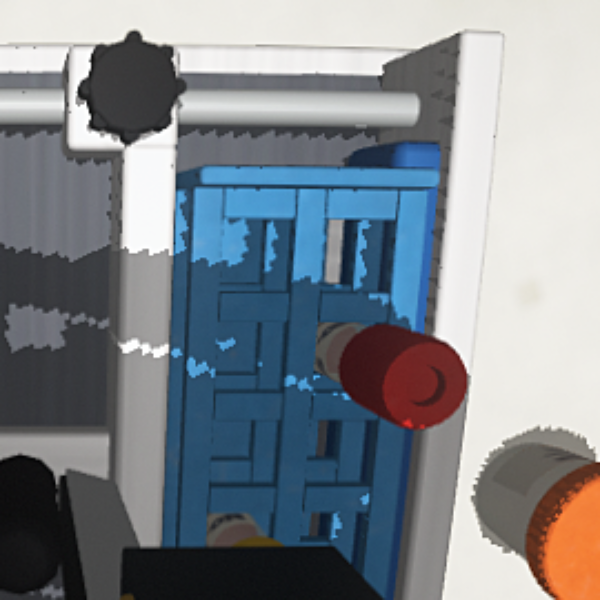

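```bash
python3 -m creep '{"slide":[[0,0,0],[0,0,0],[0,0,0],[0,0,0]],"turn":[0,0,0,0],"claw":[0,0,0,0]}'; python3 -c "
from cell import manip
print(manip.sign_off())"
```

```text
clock: 18.98
eef_pos: [525.5, -297.2, 314.4]
eef_rot: [-3.139, 0.0, 1.152]
wrist_force: [-10.5, 0.5, 3.7]
finger_gap: 17.7
finger_force: 25.0
the job is handed in; nothing more can be done
None
```

I handed the job in at about 19 s: the lock pin is seated in fork and lug, and the gripper still holds the clamp bar, pressing the rack squarely against the sponge with about 10 N measured at the wrist. The hand-in call returned no verdict.

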